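# Hook a shelf bracket into the slotted display stand and lock it

### The arm

A 6-joint arm with a two-finger parallel gripper is mounted at the origin on the work surface. World frame = base frame: x ahead of the robot, y to its left, z up, the work surface at z = 0. Lengths are in m, angles in rad, forces in N, time in s.
With the tool pointing down it reaches from about 0.3 to 0.775 m from the base axis. Payload 14.6 kg.
Tool frame: the origin (TCP) lies at the very end of the fingers, on their centre line; the grasp point (between the pads) lies arm.grasp_offset behind it (arm.grasp_offset is the distance from the TCP to the grasp point, in m); x points along the fingers, y is the direction in which the jaws open and shut, and the axes are right-handed (so a half turn about x gives the same grasp; the last joint's range is limited). The gripper opens to 94 mm and grips with 3 to 60 N. Pads are 16 mm wide; open, the fingers measure 119 mm over their backs; the gripper's body (75 mm by 177 mm) begins 78 mm behind the grasp point.
Start: joints at [-1.276, 0.3, 1.521, -0, 1.321, -0.067], TCP at [0.195, -0.514, 0.205] pointing down, gripper open.
Joint ranges: [-3.03, 3.03], [-0.79, 2.21], [0.23, 2.52], [-1.04, 4.18], [0, 3.07], [-2.55, 2.55]. Speed limits (rad/s): [2.22, 2.22, 2.57, 3.14, 3.14, 3.14].

### API

Orientations are given as a 3x3 rotation matrix whose columns are the frame's x, y, z axes.
In Python, from plant import sensors, cams, arm gives the robot as it stands.
- The arm moves only by the shell command python3 -m creep 'ROWS' [OPENING] [FORCE]. ROWS is JSON, a list of rows, each a list of 4 numbers: the shift along the tool's x, y, z in cm, then the turn about the tool's x in rad. In form: [[tx, ty, tz, turn], ...]. A call has 1 to 10 rows; each row shifts and turns the commanded pose from where the row before left it, along the tool's axes as they then stand; what a row does not reach is not made up. A row lasts 1/12 s, in which the tool goes at most 41.7 mm and 7.16 degrees, less where a joint would pass 70% of its speed; a pose out of reach is approached as far as the arm can. A call is refused whole if a number of a shift passes 4.17 or a number of a turn 0.125, either way. A call with a gripper value outside its range is refused whole. OPENING is the closure, from 0 (fully open) to 1 (shut), set as the call begins (- or left out, the last holds). The fingers move at their own pace and stop on an object; FORCE is the grip in N (left out, the last holds). Time passes only in rows, so rows that do not move let the fingers close. It gives the time, the measured TCP pose, the force and the opening at its end, in the units of the state.
- sensors.state(): the state, without advancing time (a new reading comes with each control period).
- cams.camera(name): name is "scene" or "top" or "wrist"; returns a dict with "image" (384x512x3 uint8, blue, green, red), "z_map" (384x512 float32, m along the optical axis (not along the pixel's ray), 0 where there is no reading), "fx", "fy", "cx", "cy" (pixels), "position" and "rotation" of the camera in the world; the wrist camera has in their place "mount" (4x4, takes a point from camera to tool coordinates, whose origin is the TCP and whose axes are the tool frame's). Camera axes: x right, y down, z forward; pixel columns grow to the right and rows downward; lengths in m; the calibration is good to about 2 mm. A picture is of the moment at which its call begins: read the wrist's pose just before it.
- arm.hand_in(): hands the job in, once; it reports no verdict.
Trained networks look in the newest picture that a camera, given by its name, has taken for a name from the list of things; names that differ only in an ending like _2 or _b are one class to them, and where a whole thing is asked for, a point or a joint stands for the part that bears it (a point fixed in the world has none). Each returns a list of dicts, best first, with "score" (0 to 1); they miss things now and then, are a little off and sometimes report something else, mostly with a low value. They report only what shows in the picture. A call takes as long as a camera call. They do not tell look-alikes from the thing itself.
- cams.recognise(camera, label): "bbox" ([left, top, right, bottom] in pixels, round what is visible of it).
- cams.mark_of(camera, label): "position" ([row, column] in pixels: a listed point, or the origin of a listed thing).
The state is a dict: "clock": time; "q": joint angles; "qvel": joint speeds; "tau": joint torques, N m; "ee_pos": TCP position; "tool_rot": TCP orientation; "ft_force": force on the tool from outside, world axes, zero at the start; "moment": the same for the moment, N m; "finger_gap": finger opening in m.
Only numpy, scipy, OpenCV 4.12 (cv2) and the standard library are available. Lean on these libraries where they do the work, as an engineer would, in place of code of your own. Each camera call takes 0.05 s, during which the arm holds its last target.

### The job

Take the shelf bracket out of its wooden cradle and hook its two tabs into the two slots of the upright display stand, then press it down until it is fully home and the spring catch has snapped into the notch in its back edge. Feel for the slots and press gently, without forcing the bracket against the stand; leave the bracket hanging level and locked, and leave the cork block, jar and mug where they are.

Things in the scene. Friction and masses are not known exactly. Their poses are not given: they have to be found in the camera images.
- bracket: Loose aluminium shelf bracket, 0.3 kg, plate 10 mm thick, on edge. Origin: bottom of its back edge, mid-thickness: x out of the back edge (to the tabs), y across, z up. Plate x -70..0, z 0..90 mm (flat top); slim arm on to x -150, z 68..90, with an 8 mm end lip. Centre of mass x -52, z 50. Starts upright in the cradle. Grip it with 30 to 60 N: harder, it squirts out; under side loads it creeps in the grip.
- upper_tab (a point): End of the bracket's upper hook tab, at bracket (12.5, 0, 71) mm. Two tabs, 6 mm thick (y), stick out of the back edge: x 0..12.5, z 18..28 and z 66..76. From the outer end of each a slanting hook reaches 10 mm lower (z 8 and z 56): its inner side runs from x 6.5 at the tab to x 9 at its foot, its foot reaches x 13.3 (bracket frame).
- notch (a point): Notch for the catch in the bracket's back edge, at bracket (0, 0, 47) mm: 14 mm high (z 40..54), 8 mm deep, right through the thickness.
- stand: Fixed steel display stand: base plate 140 x 120 x 12 mm, upright channel 38 mm wide, 190 mm high. Origin: table height, below the front face of its slotted strip, mid-width; z up, x from the front face into the stand (the bracket's x once fitted), y across. Strip: front face at x 0, 4 mm thick, 28 mm wide, top z 179..213, hollow behind. Over 40 N between them bends it (all contacts summed, levering too).
- slots (a point): Mark on the stand's mid-line, in the plane of the strip's face, z 124 mm. The strip is clamped by hand: the middle of its two slots lies 4 to 38 mm ABOVE this mark; by how much is not measured: find it by feel or sight. Each slot is 12 mm wide, 26 mm high; the lower one ends 11 mm below their middle, the upper one begins 11 mm above it. A tab that misses stops on the face, bracket origin near x -13.3.
- home (a point): Mark on the stand, z 69 mm, in the plane of the strip's face: the bracket's origin ends as far above this mark as the slots' middle lies above theirs (4 to 38 mm), tabs resting on the slots' lower edges, hooks behind the strip. The hooks pass the slots only while the bracket is 10 to 16 mm above that end height; push in till the back edge is on the face, then slide down. 5 to 10 N does either.
- catch (a joint): Brass round-nosed spring catch, 8 mm, standing 5 mm out of the strip's face, 8 mm below the middle of the slots. Value in m: 0 = out, grows as pushed in. The back edge of a hooked, not yet lowered bracket pushes it in about 5 mm (2 N at first, 4.5 N at 5 mm); it springs back to 0 in the bracket's notch once the bracket is within about 3 mm of home.
- cradle: Fixed wooden block 94 x 64 x 34 mm with a 13 mm wide groove along its x, floor at z 12 mm, in which the bracket stands, same axes, bracket origin right above the cradle's. Origin: on the underside, below the bracket's origin.
- jar: Bystander: capped jar, 60 mm diameter, 75 mm high, origin at the centre of its underside.
- mug: Bystander: white mug, 76 mm diameter, 85 mm high, origin at the centre of its underside.
- glue_block: Bystander: cork block 70 x 50 x 40 mm, origin at the centre of its underside.
There are look-alikes about, which are no part of the job. Leave any pink look-alike of the cradle alone.

How it is judged:
On the way, in this order (a step that is already met when the one before it is completed fails the run):
1. the bracket is lifted out of the cradle (z of bracket in the frame of cradle above 0.05 m), for 0.1 s.
2. both tabs are in the slots, the back edge near the strip's face with the catch pushed in (x of bracket in the frame of stand between -0.0035 and 0.003 m and y of bracket in the frame of stand between -0.004 and 0.004 m and z of bracket in the frame of stand above 0.079 m and value of joint catch above 0.0015 m), for 0.05 s.
At the end, for the whole second after the job is handed in: The bracket hangs in the stand's slots: origin within 3 mm of the strip's face and 4 mm of its mid-line, underside 70 to 110 mm above the table, within 0.08 rad of upright and 0.1 rad of the stand's direction, the catch sprung out into the notch (below 1.5 mm), at rest (x of bracket in the frame of stand between -0.003 and 0.003 m and y of bracket in the frame of stand between -0.004 and 0.004 m and z of bracket in the frame of stand between 0.07 and 0.11 m and angle between bracket's own z axis and vertical below 0.08 rad and angle between the x axis of bracket and the x axis of stand, either way round below 0.1 rad and value of joint catch below 0.0015 m and linear speed of bracket below 0.02 m/s and angular speed of bracket below 0.2 rad/s); the robot touches nothing.
It fails at once if the bracket is forced against the stand with more than 40 N (contact force between bracket and stand above 40 N).
It fails at once if the jar is moved more than 20 mm (distance of jar from where it was at the start of the episode above 0.02 m).
It fails at once if the mug is moved more than 20 mm (distance of mug from where it was at the start of the episode above 0.02 m).
It fails at once if the cork block is moved more than 20 mm (distance of glue_block from where it was at the start of the episode above 0.02 m).
It also fails if it takes over 72 s, if anything falls off the work surface, if the arm or the gripper's body presses on something with over 40 N, if the wrist force passes 120 N, or if a joint passes its speed limit or range.

## Working session

There is one attempt and no reset: what is moved stays moved. The work goes in short steps, Python scripts to look and compute and a shell command to move; the robot and the scene stay as the last step left them, time stands still between calls to the robot, and variables do not carry over. Pictures are saved under pics/ and viewed, and the job is handed in when it is done.

```bash
ls; mkdir -p pics
cat > h.py <<'E'
import numpy as np, cv2
from plant import sensors, cams, arm
def pose(c,st=None):
    if 'position' in c: return np.array(c['rotation']),np.array(c['position'])
    M=np.array(c['mount']); R=np.array(st['tool_rot']); p=np.array(st['ee_pos'])
    return R@M[:3,:3], R@M[:3,3]+p
def cloud(c,st=None):
    z=c['z_map']; v,u=np.mgrid[:z.shape[0],:z.shape[1]]
    P=np.stack([(u-c['cx'])/c['fx']*z,(v-c['cy'])/c['fy']*z,z],-1)
    R,t=pose(c,st); W=P@R.T+t; W[z==0]=np.nan
    return W
def proj(c,p,st=None):
    R,t=pose(c,st); q=(np.array(p)-t)@R; return q[0]/q[2]*c['fx']+c['cx'], q[1]/q[2]*c['fy']+c['cy']
E
python3 - <<'E'
from h import *
st=sensors.state(); print(st['ee_pos'],st['tool_rot'],st['finger_gap'],st['ft_force'],arm.grasp_offset,st['clock'])
for n in ['scene','top']:
    c=cams.camera(n); cv2.imwrite(f'pics/{n}0.png',c['image']); W=cloud(c)
    np.savez(f'{n}0.npz',W=W,img=c['image'],**{k:np.array(c[k]) for k in('fx','fy','cx','cy','position','rotation')})
    print(n,c['position'])
    for l in ['bracket','stand','cradle','jar','mug','glue_block','slots','notch','upper_tab','home','catch']:
        for f in ('recognise','mark_of'):
            r=getattr(cams,f)(n,l)
            for d in r[:3]:
                o=''
                if f=='mark_of':
                    y,x=[int(round(k)) for k in d['position']]
                    if 0<=y<384 and 0<=x<512:o=W[y,x].round(3)
                print(l,f,round(d['score'],2),np.round(d.get('bbox',d.get('position'))),o)
E
```

```text
pics
[ 0.1945951  -0.51416136  0.20488186] [[-3.34781806e-04  3.53943421e-01 -9.35266776e-01]
 [ 1.09102962e-03 -9.35266143e-01 -3.53943572e-01]
 [-9.99999349e-01 -1.13889763e-03 -7.30526692e-05]] 0.0942395002489085 [-0.15862689 -0.21114192  0.19250273] 0.0188 0.0
scene [1.2230047  0.16897731 0.65029441]
bracket recognise 0.7 [355. 198. 446. 239.] 
bracket mark_of 0.61 [230. 361.] [0.519 0.137 0.034]
stand recognise 0.72 [179. 128. 242. 216.] 
stand mark_of 0.77 [198. 221.] [ 0.491 -0.194  0.01 ]
cradle recognise 0.97 [354. 182. 403. 210.] 
cradle recognise 0.83 [335. 262. 389. 307.] 
cradle recognise 0.81 [353. 216. 402. 255.] 
cradle mark_of 0.83 [200. 364.] [0.408 0.127 0.028]
cradle mark_of 0.65 [290. 341.] [0.686 0.13  0.029]
cradle mark_of 0.63 [236. 360.] [0.529 0.138 0.026]
jar recognise 0.72 [255. 256. 292. 307.] 
jar recognise 0.32 [356. 194. 447. 236.] 
jar mark_of 0.74 [294. 268.] [0.744 0.01  0.036]
mug recognise 0.66 [ 98. 210. 146. 267.] 
mug mark_of 0.67 [249. 127.] [ 0.731 -0.289  0.036]
glue_block recognise 0.91 [295. 168. 322. 201.] 
glue_block mark_of 0.8 [189. 308.] [ 0.42  -0.002  0.035]
slots recognise 0.89 [182. 127. 244. 216.] 
slots mark_of 0.95 [161. 220.] [ 0.478 -0.195  0.107]
notch recognise 0.87 [361. 198. 446. 233.] 
notch recognise 0.53 [ 99. 209. 146. 263.] 
notch mark_of 0.61 [214. 366.] [0.502 0.14  0.065]
upper_tab recognise 0.59 [358. 199. 448. 232.] 
home recognise 0.88 [182. 123. 246. 220.] 
home recognise 0.33 [356. 198. 448. 237.] 
home mark_of 0.97 [178. 220.] [ 0.489 -0.193  0.067]
home mark_of 0.36 [231. 362.] [0.521 0.14  0.034]
home mark_of 0.31 [213. 367.] [0.503 0.142 0.069]Traceback (most recent call last):
  File "<stdin>", line 9, in <module>
ValueError: it knows: bracket, cradle, glue_block, home, jar, mug, notch, slots, stand, upper_tab
```

Run:
```python
from h import *
c=cams.camera('top'); n='top'; cv2.imwrite('pics/top0.png',c['image']);W=cloud(c)
np.savez(f'{n}0.npz',W=W,img=c['image'],**{k:np.array(c[k]) for k in('fx','fy','cx','cy','position','rotation')})
print(n,c['position'])
for l in ['bracket','stand','cradle','slots','notch','upper_tab','home','jar','mug','glue_block']:
        for f in ('recognise','mark_of'):
            r=getattr(cams,f)(n,l)
            for d in r[:3]:
                o=''
                if f=='mark_of':
                    y,x=[int(round(k)) for k in d['position']]
                    if 0<=y<384 and 0<=x<512:o=W[y,x].round(3)
                print(l,f,round(d['score'],2),np.round(d.get('bbox',d.get('position'))),o)
s=cv2.imread('pics/scene0.png'); cv2.imwrite('pics/scene0c.png',cv2.resize(s[100:320,60:480],None,fx=1.9,fy=1.9,interpolation=2))
```

```text
top [ 0.47580647 -0.09294158  1.14600401]
bracket recognise 0.81 [104. 221. 179. 232.] 
bracket mark_of 0.75 [224. 173.] [0.506 0.136 0.036]
stand recognise 0.9 [279. 196. 344. 257.] 
stand mark_of 0.72 [229. 302.] [ 0.493 -0.193  0.011]
cradle recognise 0.89 [142. 211. 185. 237.] 
cradle recognise 0.67 [144. 261. 186. 289.] 
cradle recognise 0.59 [146. 154. 188. 183.] 
cradle mark_of 0.86 [168. 181.] [0.652 0.122 0.014]
cradle mark_of 0.78 [225. 178.] [0.504 0.128 0.014]
cradle mark_of 0.65 [278. 178.] [0.369 0.124 0.025]
slots recognise 0.61 [277. 200. 344. 260.] 
slots mark_of 0.88 [230. 308.] [ 0.489 -0.197  0.116]
notch recognise 0.52 [104. 222. 176. 228.] 
notch mark_of 0.86 [228. 170.] [0.495 0.134 0.079]
notch mark_of 0.58 [147. 349.] [ 0.708 -0.318  0.005]
upper_tab recognise 0.72 [104. 220. 174. 226.] 
upper_tab mark_of 0.8 [224. 174.] [0.506 0.134 0.032]
home recognise 0.8 [279. 196. 344. 258.] 
home mark_of 0.85 [227. 307.] [ 0.496 -0.192  0.149]
jar recognise 0.94 [213. 132. 235. 156.] 
jar recognise 0.56 [221. 258. 244. 286.] 
jar mark_of 0.85 [147. 225.] [0.695 0.001 0.076]
mug recognise 0.66 [144. 212. 181. 240.] 
mug recognise 0.58 [333. 127. 368. 178.] 
mug mark_of 0.65 [150. 346.] [ 0.7   -0.311  0.003]
glue_block recognise 0.91 [222. 257. 243. 285.] 
glue_block recognise 0.61 [282. 195. 345. 259.] 
glue_block recognise 0.39 [106. 219. 177. 229.] 
glue_block mark_of 0.77 [271. 234.] [ 0.388 -0.02   0.042]
```

View pics/scene0c.png

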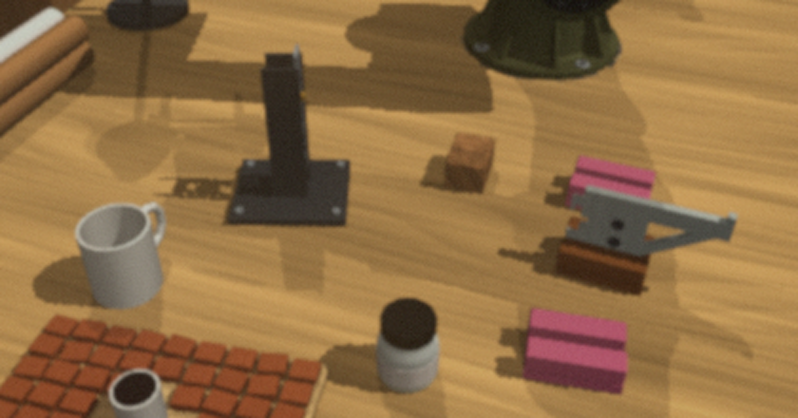

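View pics/top0.png

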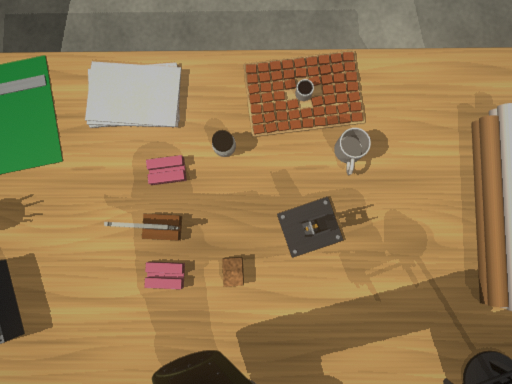

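Run:
```python
from h import *
d=np.load('top0.npz');W=d['W'];im=d['img']
def line(m,n):
    P=W[m]; P=P[~np.isnan(P[:,0])]; c=P.mean(0); u,s,v=np.linalg.svd(P[:,:2]-c[:2],full_matrices=False)
    t=(P[:,:2]-c[:2])@v[0]; w=(P[:,:2]-c[:2])@v[1]
    print(n,len(P),c.round(4),'dir',v[0].round(4),'ext',(t.min().round(4),t.max().round(4)),(w.min().round(4),w.max().round(4)),'z',np.percentile(P[:,2],[5,50,95]).round(4))
X,Y,Z=W[...,0],W[...,1],W[...,2]
line((abs(X-.5)<.05)&(Y>.1)&(Y<.32)&(Z>.085)&(Z<.12),'bracket top')
line((abs(X-.5)<.05)&(Y>.05)&(Y<.25)&(Z>.028)&(Z<.038),'cradle')
line((abs(X-.49)<.1)&(abs(Y+.2)<.1)&(Z>.15),'stand top')
line((abs(X-.49)<.12)&(abs(Y+.2)<.12)&(Z>.008)&(Z<.02),'base')
print(np.nanmax(Z[190:260,275:345]))
m=(abs(X-.49)<.1)&(abs(Y+.2)<.1)&(Z>.15)
for p in W[m]: print(p.round(3),end=' ')
cv2.imwrite('pics/topc.png',np.hstack([cv2.resize(im[190:265,275:350],(390,390),interpolation=2),cv2.resize(im[190:265,100:190],None,fx=4.3,fy=5.2,interpolation=2)]))
c=cams.camera('wrist'); cv2.imwrite('pics/wrist0.png',c['image']); print(np.round(c['mount'],3),c['fx'],sensors.state()['clock'])
```

```text
bracket top 288 [0.5015 0.2067 0.1019] dir [-0.0529 -0.9986] ext (np.float64(-0.0801), np.float64(0.0834)) (np.float64(-0.005), np.float64(0.0051)) z [0.0914 0.1022 0.1084]
cradle 723 [0.4994 0.1679 0.034 ] dir [-0.0363 -0.9993] ext (np.float64(-0.0474), np.float64(0.0462)) (np.float64(-0.0326), np.float64(0.0321)) z [0.0308 0.0342 0.037 ]
stand top 147 [ 0.4961 -0.2043  0.1861] dir [-0.9024 -0.4308] ext (np.float64(-0.0212), np.float64(0.0204)) (np.float64(-0.03), np.float64(0.0153)) z [0.1561 0.1899 0.2046]
base 2175 [ 0.4993 -0.2108  0.0123] dir [-0.3557  0.9346] ext (np.float64(-0.0731), np.float64(0.1424)) (np.float64(-0.1159), np.float64(0.0622)) z [0.0091 0.0122 0.0157]
0.20602267014290898
[ 0.523 -0.222  0.194] [ 0.523 -0.225  0.19 ] [ 0.521 -0.216  0.19 ] [ 0.521 -0.218  0.189] [ 0.521 -0.22   0.192] [ 0.521 -0.222  0.192] [ 0.521 -0.225  0.192] [ 0.518 -0.209  0.192] [ 0.518 -0.212  0.191] [ 0.518 -0.214  0.191] [ 0.518 -0.216  0.19 ] [ 0.519 -0.219  0.188] [ 0.519 -0.221  0.185] [ 0.516 -0.203  0.19 ] [ 0.516 -0.205  0.193] [ 0.516 -0.207  0.192] [ 0.516 -0.21   0.189] [ 0
[... 2431 characters left out ...]
05] [ 0.482 -0.201  0.202] [ 0.482 -0.206  0.181] [ 0.482 -0.207  0.188] [ 0.482 -0.209  0.19 ] [ 0.482 -0.212  0.186] [ 0.482 -0.214  0.187] [ 0.482 -0.216  0.19 ] [ 0.482 -0.218  0.191] [ 0.48  -0.2    0.156] [ 0.48 -0.2   0.17] [ 0.48  -0.2    0.192] [ 0.48  -0.202  0.192] [ 0.48  -0.205  0.191] [ 0.48  -0.207  0.191] [ 0.48  -0.209  0.192] [ 0.48  -0.211  0.192] [ 0.477 -0.199  0.162] [ 0.477 -0.199  0.181] [ 0.477 -0.2    0.193] [ 0.477 -0.203  0.19 ] [ 0.477 -0.205  0.19 ] [ 0.475 -0.197  0.157] [ 0.475 -0.197  0.179] [ 0.475 -0.199  0.187] [[-0.    -0.272  0.962 -0.179]
 [ 1.    -0.001  0.     0.001]
 [ 0.001  0.962  0.272 -0.079]
 [ 0.     0.     0.     1.   ]] 290.10396707096686 2.2
```

View pics/topc.png

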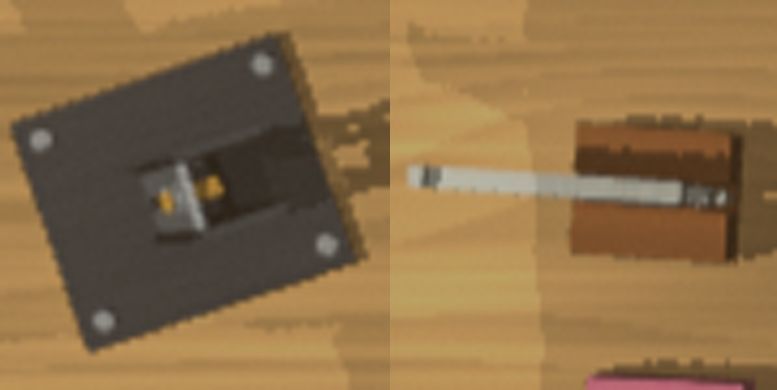

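View pics/wrist0.png

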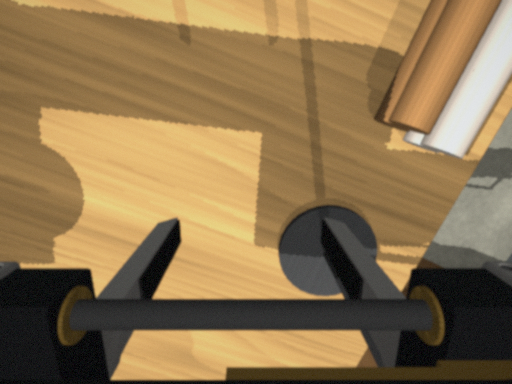

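Run:
```python
from h import *
Ws=[]
for i in range(4):
    c=cams.camera('top'); Ws.append(cloud(c))
W=np.nanmedian(Ws,0); X,Y,Z=W[...,0],W[...,1],W[...,2]
print(np.nanmedian(Z[300:330,200:300]))
m=(abs(X-.5)<.09)&(abs(Y+.2)<.09)&(Z>.007)&(Z<.02)
ws=(abs(X-.5)<.1)&(abs(Y+.2)<.1)&(Z>.007)
r=cv2.minAreaRect((W[ws][:,:2]*1000).astype(np.float32)); print('base rect',r)
def fit(m,n):
    P=W[m];c=P.mean(0);u,s,v=np.linalg.svd(P[:,:2]-c[:2],full_matrices=False)
    t=(P[:,:2]-c[:2])@v[0]; w=(P[:,:2]-c[:2])@v[1]
    print(n,len(P),c.round(4),v[0].round(4),np.degrees(np.arctan2(v[0][1],v[0][0])).round(1),t.min(),t.max(),w.min(),w.max(),'z',np.percentile(P[:,2],[10,50,90]).round(4))
s=(abs(X-.495)<.03)&(abs(Y+.2)<.02)
fit(s&(Z>.199),'strip')
b=(abs(X-.5)<.05)&(Y>.1)&(Y<.32)
fit(b&(Z>.096),'btop'); fit(b&(Z>.085),'b'); fit(b&(Z>.096)&(Y<.2),'plate top')
print(sorted(Y[b&(Z>.096)])[:4],sorted(Y[b&(Z>.08)])[:6])
print(sensors.state()['clock'])
```

```text
0.00028454463017052456
base rect ((499.9122619628906, -212.37840270996094), (119.95004272460938, 140.23800659179688), 18.873247146606445)
strip 29 [ 0.4944 -0.195   0.2034] [-0.9499 -0.3126] -161.8 -0.01349588930156255 0.01401924566933495 -0.002018913676186689 0.00208648964288856 z [0.2027 0.2033 0.2044]
btop 270 [0.5018 0.2119 0.1027] [-0.0539 -0.9985] -93.1 -0.07480119370120243 0.0752749763317111 -0.0049705089741927345 0.005083942069680044 z [0.1009 0.1022 0.1043]
b 289 [0.5016 0.207  0.1018] [-0.053  -0.9986] -93.0 -0.07969817137332387 0.08359253380858213 -0.004961503710689929 0.005053614183710489 z [0.1004 0.1022 0.1042]
plate top 113 [0.4994 0.1677 0.1022] [-0.0526 -0.9986] -93.0 -0.03236427231825442 0.03099082743737299 -0.004883459015976288 0.005118183355049084 z [0.1006 0.1021 0.1036]
[np.float64(0.1366156951859555), np.float64(0.13676421037294423), np.float64(0.13690240954342042), np.float64(0.1370284497377401)] [np.float64(0.1233825584145613), np.float64(0.12386778725172341), np.float64(0.12430126092433517), np.float64(0.12475305182455816), np.float64(0.12481809884631155), np.float64(0.12578518105045824)]
2.4
```

```bash
python3 -m creep '[[-0.95,0,0,-0.1156],[-0.95,0,0,-0.1156],[-0.95,0,0,-0.1156],[-0.95,0,0,-0.1156],[-0.95,0,0,-0.1156],[-0.95,0,0,-0.1156],[-0.95,0,0,-0.1156],[-0.95,0,0,-0.1156],[-0.95,0,0,-0.1156],[-0.95,0,0,-0.1156]]' 0.4; python3 -m creep '[[0,1.34,-3.48,0],[0,1.34,-3.48,0],[0,1.34,-3.48,0],[0,1.34,-3.48,0],[0,1.34,-3.48,0],[0,1.34,-3.48,0],[0,1.34,-3.48,0],[0,1.34,-3.48,0],[0,1.34,-3.48,0],[0,1.34,-3.48,0]]'
```

```text
clock: 3.23
ee_pos: [0.1947, -0.5143, 0.3009]
tool_rot: [[-0.0, 0.999, -0.047], [0.0, -0.047, -0.999], [-1.0, -0.0, -0.0]]
ft_force: [1.0, -0.2, -0.5]
finger_gap: 0.0563
clock: 4.07
ee_pos: [0.3471, -0.1723, 0.3007]
tool_rot: [[0.001, 0.999, -0.053], [-0.0, -0.053, -0.999], [-1.0, 0.001, 0.0]]
ft_force: [-0.0, -0.2, -0.2]
finger_gap: 0.0562
```

```bash
python3 -m creep '[[0,1.34,-3.46,0],[0,1.34,-3.46,0],[0,1.34,-3.46,0],[0,1.34,-3.46,0],[0,1.34,-3.46,0],[0,1.34,-3.46,0],[0,1.34,-3.46,0],[0,1.34,-3.46,0],[0,1.34,-3.46,0],[0,1.34,-3.46,0]]'; python3 -m creep '[[4,0,0,0],[4,0,0,0],[3,0,0,0],[0,0,0,0]]'
python3 - <<'E'
from h import *
st=sensors.state(); c=cams.camera('wrist'); cv2.imwrite('pics/w1.png',c['image']); W=cloud(c,st)
np.save('w1.npy',W)
X,Y,Z=W[...,0],W[...,1],W[...,2]
m=(abs(X-.5)<.02)&(Y>.1)&(Y<.3)&(Z>.094)&(Z<.11)
P=W[m];print(len(P));cc=P.mean(0);u,s,v=np.linalg.svd(P[:,:2]-cc[:2],full_matrices=False);w=(P[:,:2]-cc[:2])@v[1]
print(cc,v[0],np.percentile(w,[2,98]),np.median(P[:,2]), P[:,1].min(),P[:,1].max())
E
```

```text
clock: 4.9
ee_pos: [0.4994, 0.1664, 0.3005]
tool_rot: [[0.0, 0.999, -0.053], [0.0, -0.053, -0.999], [-1.0, 0.0, -0.0]]
ft_force: [0.7, -1.1, 0.6]
finger_gap: 0.0567
clock: 5.23
ee_pos: [0.4966, 0.164, 0.1848]
tool_rot: [[-0.009, 0.999, -0.053], [-0.002, -0.053, -0.999], [-1.0, -0.009, 0.003]]
ft_force: [-0.4, -0.2, 0.2]
finger_gap: 0.0563
1894
[0.50234457 0.21374263 0.10237806] [-0.05425665 -0.99852702] [-0.0049002   0.00471033] 0.10215922674782402 0.13459116630258852 0.2848184555309163
```

View pics/w1.png

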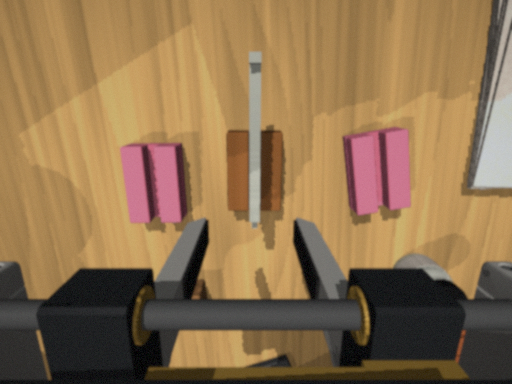

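```bash
python3 -m creep '[[0,0,0,0],[0,0,0,0]]'
```

```text
clock: 5.45
ee_pos: [0.5001, 0.1646, 0.193]
tool_rot: [[0.004, 0.999, -0.053], [0.001, -0.053, -0.999], [-1.0, 0.004, -0.001]]
ft_force: [0.3, 0.4, 0.1]
finger_gap: 0.0568
```

```bash
python3 -m creep '[[1.5,0,0,0],[2,0,0,0],[2,0,0,0],[2,0,0,0],[2,0,0,0],[1.5,0,0,0],[1,0,0,0],[0.5,0,0,0],[0.2,0,0,0],[0,0,0,0]]'; python3 -m creep '[[0,0,0,0],[0,0,0,0],[0,0,0,0],[0,0,0,0]]'
python3 - <<'E'
from h import *
st=sensors.state(); c=cams.camera('wrist'); cv2.imwrite('pics/w2.png',c['image']); W=cloud(c,st)
X,Y,Z=W[...,0],W[...,1],W[...,2]
m=(abs(X-.5)<.02)&(Y>.1)&(Y<.3)&(Z>.094)&(Z<.11)
P=W[m];cc=P.mean(0);u,s,v=np.linalg.svd(P[:,:2]-cc[:2],full_matrices=False);w=(P[:,:2]-cc[:2])@v[1]
print(st['ee_pos'],cc,v[0],np.percentile(w,[2,98]),np.median(P[:,2]), P[:,1].min(),P[:,1].max())
E
```

```text
clock: 6.28
ee_pos: [0.4996, 0.1645, 0.0643]
tool_rot: [[0.001, 0.999, -0.053], [0.0, -0.053, -0.999], [-1.0, 0.001, -0.0]]
ft_force: [0.0, 0.1, 0.4]
finger_gap: 0.0565
clock: 6.62
ee_pos: [0.4993, 0.1645, 0.0639]
tool_rot: [[0.001, 0.999, -0.053], [0.0, -0.053, -0.999], [-1.0, 0.001, -0.0]]
ft_force: [0.7, -0.6, 0.6]
finger_gap: 0.0563
[0.49926334 0.16449134 0.06390102] [0.50276264 0.22089035 0.10247399] [-0.05404919 -0.99853827] [-0.00483326  0.00481364] 0.10213241015082343 0.1385942706584597 0.2849083533614459
```

View pics/w2.png

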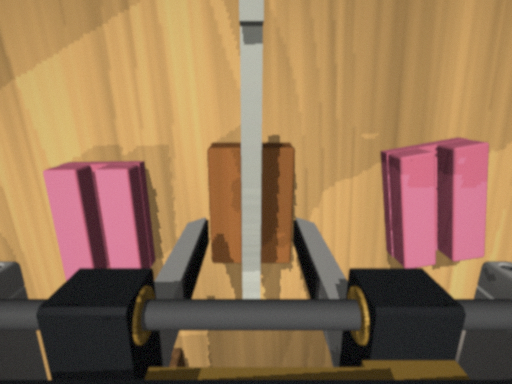

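```bash
python3 -m creep '[[0,0,0,0],[0,0,0,0],[0,0,0,0],[0,0,0,0],[0,0,0,0],[0,0,0,0]]' 1 48; python3 -m creep '[[-0.3,0,0,0],[-0.7,0,0,0],[-1.2,0,0,0],[-1.5,0,0,0],[-1.5,0,0,0],[-1.5,0,0,0],[-1.5,0,0,0],[-1,0,0,0],[-0.5,0,0,0],[0,0,0,0]]';python3 -m creep '[[0,0,0,0],[0,0,0,0]]'
```

```text
clock: 7.17
ee_pos: [0.499, 0.1644, 0.0634]
tool_rot: [[-0.0, 0.999, -0.053], [-0.0, -0.053, -0.999], [-1.0, -0.0, 0.0]]
ft_force: [-0.4, -0.2, 0.4]
finger_gap: 0.0197
clock: 8.0
ee_pos: [0.4993, 0.1645, 0.1614]
tool_rot: [[0.001, 0.999, -0.053], [0.0, -0.053, -0.999], [-1.0, 0.001, -0.0]]
ft_force: [-0.3, 0.3, -2.9]
finger_gap: 0.0096
clock: 8.17
ee_pos: [0.4987, 0.1643, 0.1596]
tool_rot: [[-0.001, 0.999, -0.053], [-0.0, -0.053, -0.999], [-1.0, -0.001, 0.0]]
ft_force: [0.3, -0.1, -2.7]
finger_gap: 0.0097
```

```bash
cat > bm.py <<'E'
from h import *
def meas(n=3,names=('wrist',)):
    for name in names:
        Ws=[];
        for i in range(n):
            st=sensors.state(); c=cams.camera(name); W=cloud(c,st); Ws.append(W)
        W=np.nanmedian(Ws,0); R=np.array(st['tool_rot']);p=np.array(st['ee_pos'])
        Q=(W-p)@R  # tool coords
        m=(abs(Q[...,1])<.012)&(Q[...,0]<-.02)&(Q[...,0]>-.062)&(Q[...,2]<.04)&(Q[...,2]>-.14)
        P=Q[m]
        # top surface: up = -tool x
        a=np.polyfit(P[:,2],-P[:,0],1)
        r=-P[:,0]-np.polyval(a,P[:,2])
        k=abs(r)<.003; a=np.polyfit(P[k,2],-P[k,0],1); b=np.polyfit(P[k,2],P[k,1],1)
        print(name,len(P),'TCP',p.round(4),'top above TCP at grip',a[1].round(4),'slope(up toward stand)',a[0].round(4),'lat',b.round(4),'zt range',np.percentile(P[k,2],[0,1,99,100]).round(4))
        cv2.imwrite('pics/%s_%d.png'%(name,int(st['clock']*100)),c['image'])
E
python3 -c "
from bm import *
meas(3,('wrist','top','scene')); print(sensors.state()['clock'])"; ls pics
```

```text
wrist 7079 TCP [0.4988 0.1643 0.1597] top above TCP at grip 0.0341 slope(up toward stand) 0.0108 lat [-0.0021  0.0001] zt range [-0.1132 -0.1129  0.0019  0.0233]
top 56 TCP [0.4989 0.1644 0.1601] top above TCP at grip 0.0333 slope(up toward stand) -0.0389 lat [-0.1419  0.0019] zt range [0.0078 0.0078 0.0279 0.0279]
scene 708 TCP [0.499  0.1644 0.1603] top above TCP at grip 0.0286 slope(up toward stand) -0.0152 lat [0.0122 0.0053] zt range [-0.1235 -0.1223  0.0248  0.0264]
8.6167
scene0.png
scene0c.png
scene_856.png
top0.png
top_841.png
topc.png
w1.png
w2.png
wrist0.png
wrist_826.png
```

```bash
python3 -m creep '[[-0.1,0,0,-0.05],[-0.1,0,0,-0.085],[-0.1,0,0,-0.09],[-0.1,0,0,-0.085],[-0.1,0,0,-0.05],[-0.1,0,0,-0.017],[0,-0.21,0.5,0],[0,-0.51,1.2,0],[0,-0.85,2,0],[0,-1.02,2.4,0]]'; python3 -m creep '[[0,-1.02,2.4,0],[0,-1.02,2.4,0],[0,-1.02,2.4,0],[0,-1.02,2.4,0],[0,-1.02,2.4,0],[0,-1.02,2.4,0],[0,-1.02,2.4,0],[0,-0.85,2,0],[0,-0.64,1.5,0],[0,-0.38,0.9,0]]';  python3 -m creep '[[0,-0.21,0.5,0],[0,-0.06,0.13,0],[0,0,0,0],[0,0,0,0],[0,0,0,0],[0,0,0,0]]'
python3 -c "
from bm import *
meas(3,('wrist','top')); 
c=cams.camera('scene');cv2.imwrite('pics/s2.png',cv2.resize(c['image'][90:250,140:340],None,fx=3.8,fy=3.7,interpolation=2));print(sensors.state()['clock'])"; ls pics
```

```text
clock: 9.45
ee_pos: [0.4936, 0.0973, 0.1663]
tool_rot: [[-0.0, 0.948, 0.318], [-0.0, 0.318, -0.948], [-1.0, -0.0, 0.0]]
ft_force: [0.6, -0.8, -3.4]
finger_gap: 0.0097
clock: 10.28
ee_pos: [0.4752, -0.1336, 0.1664]
tool_rot: [[-0.0, 0.949, 0.315], [-0.0, 0.315, -0.949], [-1.0, -0.0, 0.0]]
ft_force: [-0.5, 0.4, -2.7]
finger_gap: 0.0098
clock: 10.78
ee_pos: [0.4755, -0.1375, 0.1665]
tool_rot: [[0.0, 0.948, 0.319], [0.0, 0.319, -0.948], [-1.0, 0.0, -0.0]]
ft_force: [0.8, 0.7, -3.0]
finger_gap: 0.0096
wrist 7077 TCP [ 0.4755 -0.1377  0.1665] top above TCP at grip 0.0341 slope(up toward stand) 0.01 lat [-0.0014 -0.    ] zt range [-0.1132 -0.1129  0.0023  0.0281]
top 107 TCP [ 0.4755 -0.138   0.1665] top above TCP at grip 0.0264 slope(up toward stand) -0.076 lat [0.0186 0.0017] zt range [-0.1222 -0.1206 -0.0507 -0.0475]
11.1333
s2.png
scene0.png
scene0c.png
scene_856.png
top0.png
top_1103.png
top_841.png
topc.png
w1.png
w2.png
wrist0.png
wrist_1088.png
wrist_826.png
```

View pics/s2.png

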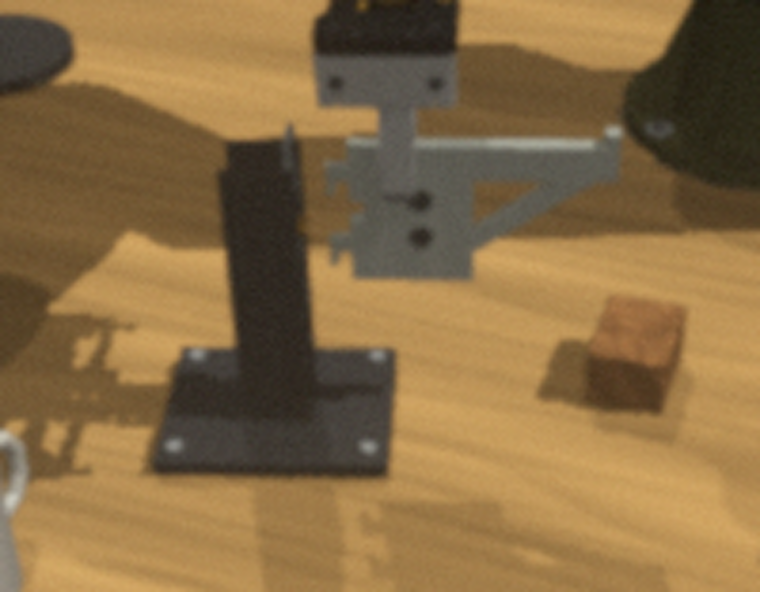

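View pics/wrist_1088.png

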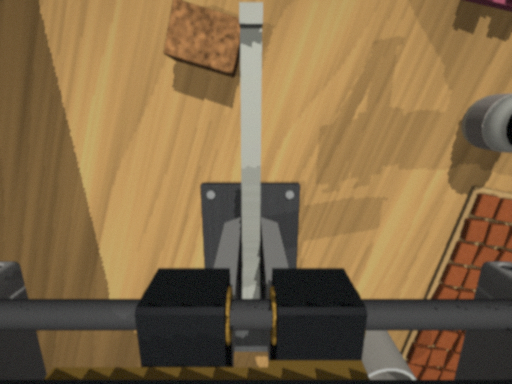

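View pics/top_1103.png

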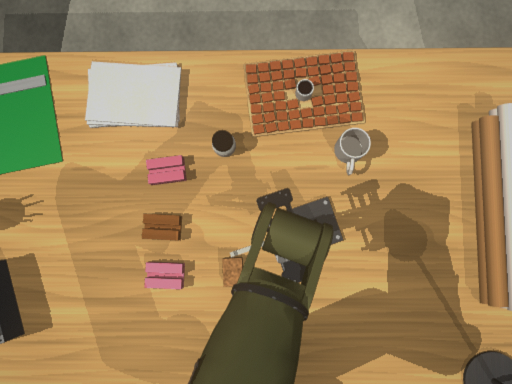

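```bash
python3 -m creep '[[0,0,0.3,0],[0,0,0.4,0],[0,0,0.4,0],[0,0,0.3,0],[0,0,0.1,0],[0,0,0,0],[0,0,0,0]]'; python3 -m creep '[[0,0,0.1,0],[0,0,0.1,0],[0,0,0,0]]';python3 -m creep '[[0,0,0.1,0],[0,0,0,0]]'
```

```text
clock: 11.72
ee_pos: [0.4802, -0.1524, 0.1664]
tool_rot: [[-0.0, 0.948, 0.318], [0.0, 0.318, -0.948], [-1.0, -0.0, -0.0]]
ft_force: [-0.0, 0.5, -2.6]
finger_gap: 0.0098
clock: 11.97
ee_pos: [0.4809, -0.1543, 0.1665]
tool_rot: [[0.0, 0.948, 0.318], [-0.0, 0.318, -0.948], [-1.0, 0.0, 0.0]]
ft_force: [-0.6, 0.3, -3.6]
finger_gap: 0.01
clock: 12.13
ee_pos: [0.4812, -0.1553, 0.1665]
tool_rot: [[0.0, 0.948, 0.318], [-0.0, 0.318, -0.948], [-1.0, 0.0, 0.0]]
ft_force: [-0.5, 0.3, -3.8]
finger_gap: 0.0095
```

```bash
python3 -m creep '[[0,0,0.1,0],[0,0,0.1,0],[0,0,0,0]]';python3 -m creep '[[0,0,0.1,0],[0,0,0.1,0],[0,0,0,0]]'
```

```text
clock: 12.38
ee_pos: [0.4819, -0.1572, 0.1665]
tool_rot: [[0.0, 0.948, 0.318], [-0.0, 0.318, -0.948], [-1.0, 0.0, 0.0]]
ft_force: [-0.2, -0.5, -3.2]
finger_gap: 0.0097
clock: 12.63
ee_pos: [0.4825, -0.1591, 0.1664]
tool_rot: [[-0.0, 0.948, 0.318], [-0.0, 0.318, -0.948], [-1.0, -0.0, 0.0]]
ft_force: [-0.0, 0.6, -2.8]
finger_gap: 0.0094
```

```bash
python3 -m creep '[[0,0,0.1,0],[0,0,0.1,0],[0,0,0,0]]';python3 -m creep '[[0,0,0.1,0],[0,0,0,0]]';python3 -m creep '[[0,0,0.1,0],[0,0,0,0]]'
```

```text
clock: 12.88
ee_pos: [0.4831, -0.161, 0.1664]
tool_rot: [[0.0, 0.948, 0.318], [-0.0, 0.318, -0.948], [-1.0, -0.0, 0.0]]
ft_force: [-0.7, 0.1, -2.0]
finger_gap: 0.0101
clock: 13.05
ee_pos: [0.4834, -0.1619, 0.1665]
tool_rot: [[0.0, 0.948, 0.318], [0.0, 0.318, -0.948], [-1.0, 0.0, -0.0]]
ft_force: [0.4, 0.3, -3.2]
finger_gap: 0.0096
clock: 13.22
ee_pos: [0.4837, -0.1627, 0.1664]
tool_rot: [[-0.0, 0.948, 0.318], [0.0, 0.318, -0.948], [-1.0, -0.0, -0.0]]
ft_force: [-0.9, 2.4, -1.9]
finger_gap: 0.01
```

```bash
python3 -m creep '[[0,0,0.1,0],[0,0,0,0]]';python3 -m creep '[[0,0,0.1,0],[0,0,0,0]]';python3 -m creep '[[0,0,0.1,0],[0,0,0,0]]'
```

```text
clock: 13.38
ee_pos: [0.484, -0.1636, 0.1664]
tool_rot: [[-0.0, 0.948, 0.318], [0.0, 0.318, -0.948], [-1.0, -0.0, -0.0]]
ft_force: [-0.9, 2.3, -1.5]
finger_gap: 0.01
clock: 13.55
ee_pos: [0.4844, -0.1646, 0.1664]
tool_rot: [[-0.0, 0.948, 0.318], [0.0, 0.318, -0.948], [-1.0, -0.0, -0.0]]
ft_force: [-1.2, 4.0, -2.3]
finger_gap: 0.0099
clock: 13.72
ee_pos: [0.4847, -0.1656, 0.1664]
tool_rot: [[-0.0, 0.948, 0.318], [0.0, 0.318, -0.948], [-1.0, -0.0, -0.0]]
ft_force: [-0.6, 3.0, -2.6]
finger_gap: 0.0098
```

```bash
python3 -m creep '[[0,0,0.1,0],[0,0,0,0]]';python3 -m creep '[[0,0,0.05,0],[0,0,0,0]]';python3 -m creep '[[0,0,0.05,0],[0,0,0,0]]'
```

```text
clock: 13.88
ee_pos: [0.485, -0.1666, 0.1664]
tool_rot: [[-0.0, 0.948, 0.318], [0.0, 0.318, -0.948], [-1.0, -0.0, -0.0]]
ft_force: [-1.7, 4.4, -1.4]
finger_gap: 0.0096
clock: 14.05
ee_pos: [0.4851, -0.1668, 0.1664]
tool_rot: [[-0.0, 0.948, 0.318], [0.001, 0.318, -0.948], [-1.0, -0.0, -0.001]]
ft_force: [-2.4, 6.1, -1.0]
finger_gap: 0.0095
clock: 14.22
ee_pos: [0.4851, -0.1669, 0.1664]
tool_rot: [[-0.001, 0.948, 0.318], [0.001, 0.318, -0.948], [-1.0, -0.0, -0.002]]
ft_force: [-3.6, 9.6, 0.7]
finger_gap: 0.0095
```

```bash
python3 -c "
from bm import *
meas(2,('wrist',)); 
c=cams.camera('scene');cv2.imwrite('pics/s3.png',cv2.resize(c['image'][90:250,140:340],None,fx=3.8,fy=3.7,interpolation=2));print(sensors.state()['clock'])"
```

```text
wrist 7123 TCP [ 0.4851 -0.1669  0.1665] top above TCP at grip 0.0341 slope(up toward stand) 0.0086 lat [-0.0012 -0.    ] zt range [-0.1132 -0.1128  0.0122  0.0275]
14.3667bm.py:7: RuntimeWarning: All-NaN slice encountered
  W=np.nanmedian(Ws,0); R=np.array(st['tool_rot']);p=np.array(st['ee_pos'])
```

View pics/s3.png

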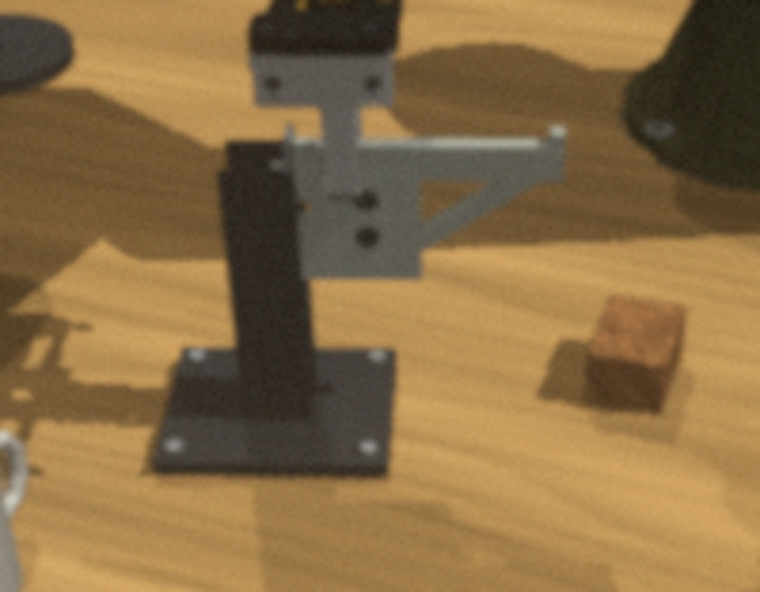

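```bash
python3 -m creep '[[0.1,0,0,0],[0.1,0,0,0],[0,0,0,0]]';python3 -m creep '[[0.1,0,0,0],[0.1,0,0,0],[0,0,0,0]]';python3 -m creep '[[0.1,0,0,0],[0.1,0,0,0],[0,0,0,0]]'
```

```text
clock: 14.62
ee_pos: [0.4853, -0.1668, 0.1646]
tool_rot: [[-0.0, 0.948, 0.319], [0.001, 0.319, -0.948], [-1.0, 0.0, -0.001]]
ft_force: [-3.1, 9.2, 1.5]
finger_gap: 0.0099
clock: 14.87
ee_pos: [0.4853, -0.1668, 0.1627]
tool_rot: [[0.0, 0.948, 0.319], [0.001, 0.319, -0.948], [-1.0, 0.0, -0.001]]
ft_force: [-2.2, 9.1, 2.2]
finger_gap: 0.0098
clock: 15.12
ee_pos: [0.4853, -0.1668, 0.1605]
tool_rot: [[-0.0, 0.948, 0.319], [0.001, 0.319, -0.948], [-1.0, 0.0, -0.001]]
ft_force: [-1.6, 8.6, -1.0]
finger_gap: 0.0098
```

```bash
python3 -m creep '[[0.1,0,0,0],[0.1,0,0,0],[0,0,0,0]]';python3 -m creep '[[0.1,0,0,0],[0.1,0,0,0],[0,0,0,0]]';python3 -m creep '[[0.1,0,0,0],[0,0,0,0]]';python3 -m creep '[[0.1,0,0,0],[0,0,0,0]]'
```

```text
clock: 15.37
ee_pos: [0.4852, -0.1668, 0.1582]
tool_rot: [[-0.001, 0.948, 0.319], [0.001, 0.319, -0.948], [-1.0, -0.0, -0.001]]
ft_force: [-2.1, 8.2, -3.0]
finger_gap: 0.0095
clock: 15.62
ee_pos: [0.4852, -0.1668, 0.1565]
tool_rot: [[-0.0, 0.948, 0.319], [0.001, 0.319, -0.948], [-1.0, 0.0, -0.001]]
ft_force: [-2.6, 9.2, 1.7]
finger_gap: 0.0098
clock: 15.78
ee_pos: [0.4853, -0.1668, 0.1556]
tool_rot: [[-0.0, 0.948, 0.319], [0.001, 0.319, -0.948], [-1.0, 0.0, -0.001]]
ft_force: [-1.1, 9.0, 1.3]
finger_gap: 0.0099
clock: 15.95
ee_pos: [0.4853, -0.1668, 0.1547]
tool_rot: [[-0.0, 0.948, 0.319], [0.001, 0.319, -0.948], [-1.0, 0.0, -0.001]]
ft_force: [-2.6, 9.2, 1.7]
finger_gap: 0.0096
```

```bash
python3 -m creep '[[0.1,0,0,0],[0,0,0,0]]';python3 -m creep '[[0.05,0,0,0],[0,0,0,0]]';python3 -m creep '[[0.05,0,0,0],[0,0,0,0]]'
```

```text
clock: 16.12
ee_pos: [0.4854, -0.1668, 0.1541]
tool_rot: [[0.0, 0.948, 0.319], [0.001, 0.319, -0.948], [-1.0, 0.001, -0.001]]
ft_force: [-4.4, 11.2, 6.7]
finger_gap: 0.0095
clock: 16.28
ee_pos: [0.4854, -0.1668, 0.1541]
tool_rot: [[0.001, 0.948, 0.319], [0.001, 0.319, -0.948], [-1.0, 0.001, -0.001]]
ft_force: [-6.3, 11.5, 11.8]
finger_gap: 0.0098
clock: 16.45
ee_pos: [0.4855, -0.1668, 0.154]
tool_rot: [[0.001, 0.948, 0.319], [0.001, 0.319, -0.948], [-1.0, 0.001, -0.001]]
ft_force: [-8.3, 12.7, 16.6]
finger_gap: 0.0097
```

```bash
python3 -c "
from bm import *
meas(2,('wrist',)); 
c=cams.camera('scene');cv2.imwrite('pics/s4.png',cv2.resize(c['image'][90:250,140:340],None,fx=3.8,fy=3.7,interpolation=2))" 2>/dev/null
```

```text
wrist 7096 TCP [ 0.4855 -0.1668  0.154 ] top above TCP at grip 0.0341 slope(up toward stand) 0.0079 lat [-0.004  -0.0001] zt range [-0.1132 -0.1129  0.0093  0.0284]
```

View pics/s4.png

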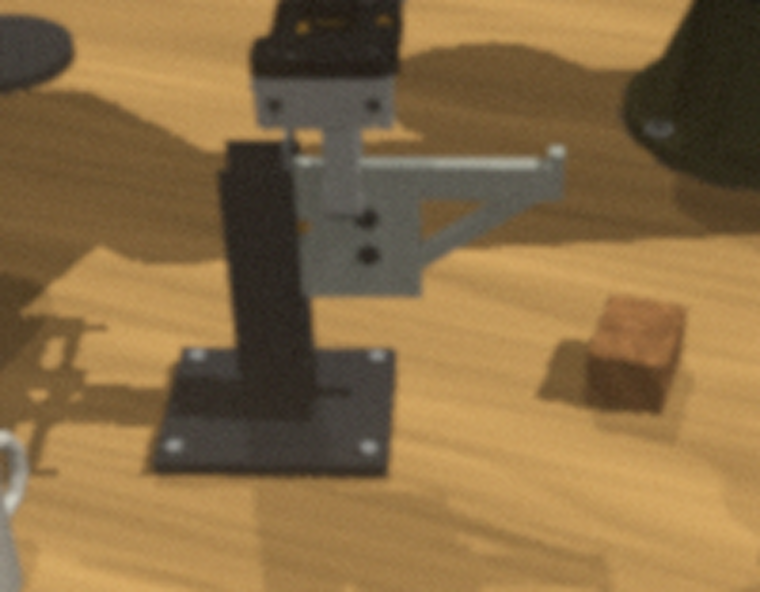

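```bash
python3 -m creep '[[-0.1,0,-0.05,0],[0,0,0,0]]';python3 -m creep '[[-0.04,0,-0.1,0],[0,0,0,0]]'; python3 -m creep '[[0,0,-0.05,0],[0,0,0,0]]'
```

```text
clock: 16.77
ee_pos: [0.4854, -0.1667, 0.1541]
tool_rot: [[0.001, 0.948, 0.319], [0.0, 0.319, -0.948], [-1.0, 0.001, 0.0]]
ft_force: [-2.3, 6.3, 4.4]
finger_gap: 0.01
clock: 16.93
ee_pos: [0.485, -0.1663, 0.1541]
tool_rot: [[0.001, 0.948, 0.318], [-0.001, 0.318, -0.948], [-1.0, 0.0, 0.001]]
ft_force: [-1.0, 2.0, 1.0]
finger_gap: 0.0096
clock: 17.1
ee_pos: [0.4849, -0.166, 0.154]
tool_rot: [[0.001, 0.948, 0.318], [-0.001, 0.318, -0.948], [-1.0, 0.0, 0.001]]
ft_force: [0.5, -1.7, -1.2]
finger_gap: 0.0097
```

```bash
python3 -m creep '[[0.03,0,0.1,0],[0,0,0,0]]'; python3 -m creep '[[0,0,0,0],[0,0,0,0],[0,0,0,0],[0,0,0,0],[0,0,0,0],[0,0,0,0]]' 0.55; python3 -c "
from h import *
c=cams.camera('scene');cv2.imwrite('pics/s5.png',cv2.resize(c['image'][90:250,140:340],None,fx=3.8,fy=3.7,interpolation=2))"
```

```text
clock: 17.27
ee_pos: [0.4852, -0.1665, 0.154]
tool_rot: [[0.0, 0.948, 0.318], [0.0, 0.318, -0.948], [-1.0, 0.001, -0.0]]
ft_force: [-1.6, 4.2, 4.9]
finger_gap: 0.0093
clock: 17.77
ee_pos: [0.485, -0.1666, 0.1535]
tool_rot: [[-0.0, 0.948, 0.318], [0.0, 0.318, -0.948], [-1.0, -0.0, -0.0]]
ft_force: [0.8, -0.0, -0.3]
finger_gap: 0.0422
```

View pics/s5.png

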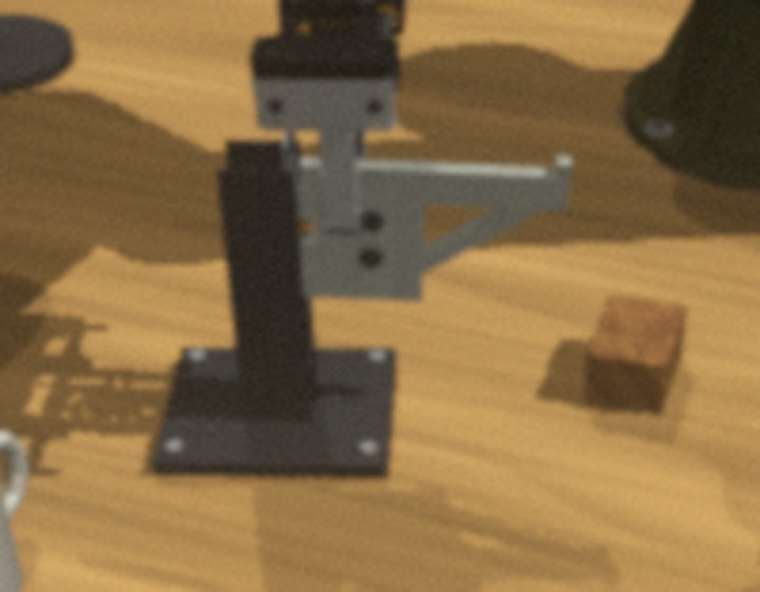

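```bash
python3 -m creep '[[-0.5,0,0,0],[-1,0,0,0],[-1.5,0,0,0],[-1.5,0,0,0],[-1.5,0,0,0],[-1.5,0,0,0],[-1,0,0,0],[-0.5,0,0,0],[0,0,0,0],[0,0,0,0]]'; python3 -m creep '[[0,0,-1,0],[0,0,-1,0],[0,0,-1,0],[0,0,-0.5,0],[0,0,0,0],[0,0,0,0],[0,0,0,0]]'
python3 - <<'E'
from h import *
st=sensors.state(); Ws=[]
for i in range(3):
    c=cams.camera('wrist'); Ws.append(cloud(c,st))
W=np.nanmedian(Ws,0); cv2.imwrite('pics/w9.png',c['image'])
o=np.array([.4939,-.1932,0]); ax=np.array([.319,-.948,0]); ay=np.array([.948,.319,0])
S=np.stack([(W-o)@ax,(W-o)@ay,W[...,2]],-1)
m=(abs(S[...,1])<.015)&(S[...,0]<-.003)&(S[...,0]>-.135)&(S[...,2]>.165)&(S[...,2]<.21)
P=S[m]; a=np.polyfit(P[:,0],P[:,2],1); r=P[:,2]-np.polyval(a,P[:,0]); P=P[abs(r)<.003]
a=np.polyfit(P[:,0],P[:,2],1); b=np.polyfit(P[:,0],P[:,1],1)
print(len(P),'slope,z at back',a,'yaw,lat',b,P[:,0].min(),P[:,0].max())
m=(abs(S[...,1])<.012)&(S[...,0]<-.1)&(S[...,0]>-.2)&(S[...,2]>.16)&(S[...,2]<.22); print('arm end x',np.percentile(S[m][:,0],[0,1]),'expect -.150')
m=(abs(S[...,1])<.02)&(abs(S[...,0])<.02)&(S[...,2]>.195)&(S[...,2]<.22);print('strip',S[m].mean(0) if m.any() else None)
c=cams.camera('scene');cv2.imwrite('pics/s6.png',cv2.resize(c['image'][90:250,140:340],None,fx=3.8,fy=3.7,interpolation=2))
c=cams.camera('top');cv2.imwrite('pics/t6.png',c['image']); print(sensors.state()['clock'])
E
```

```text
clock: 18.65
ee_pos: [0.4849, -0.1665, 0.2432]
tool_rot: [[-0.0, 0.948, 0.318], [0.0, 0.318, -0.948], [-1.0, -0.0, -0.0]]
ft_force: [0.2, 0.8, -0.1]
finger_gap: 0.0422
clock: 19.23
ee_pos: [0.4739, -0.1334, 0.2436]
tool_rot: [[0.0, 0.948, 0.319], [-0.0, 0.319, -0.948], [-1.0, 0.0, 0.0]]
ft_force: [0.0, -0.5, -0.1]
finger_gap: 0.0423
1774 slope,z at back [0.04577497 0.18757535] yaw,lat [0.00108125 0.00035969] -0.13459523226141332 -0.0030629154875746294
arm end x [-0.15267082 -0.1526347 ] expect -.150
strip [ 0.00221974 -0.00033046  0.20121946]
19.4833
```

View pics/s6.png

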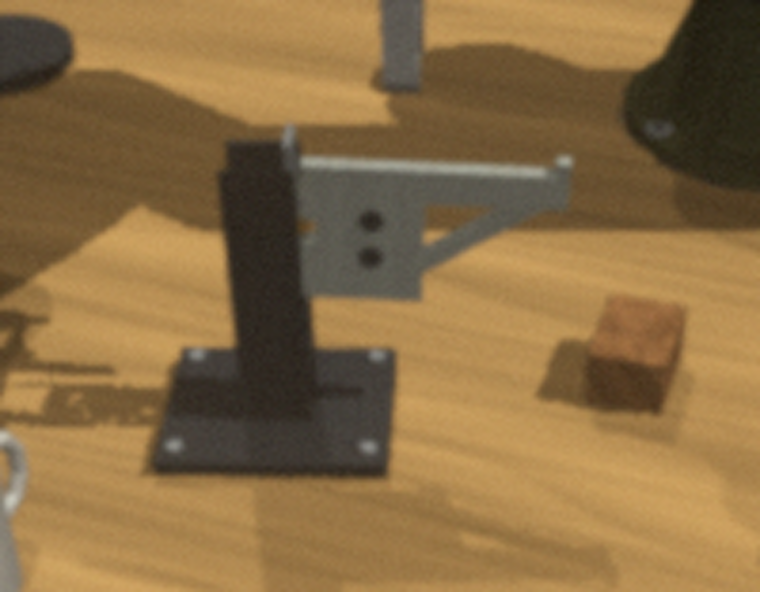

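View pics/w9.png

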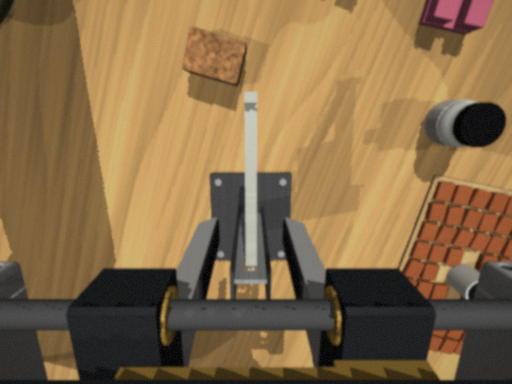

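Run:
```python
from h import *
o=np.array([.4939,-.1932,0]); ax=np.array([.319,-.948,0]); ay=np.array([.948,.319,0])
for n in('wrist','top','scene'):
    Ws=[]
    for i in range(3):
        st=sensors.state();c=cams.camera(n); Ws.append(cloud(c,st))
    W=np.nanmean(Ws,0)
    S=np.stack([(W-o)@ax,(W-o)@ay,W[...,2]],-1)
    m=(abs(S[...,1])<.016)&(abs(S[...,0]-.002)<.004)&(S[...,2]>.192)&(S[...,2]<.22)
    print(n,m.sum(),'strip z',np.percentile(S[m][:,2],[5,25,50,75,95]).round(4) if m.sum() else '')
    for lo,hi in((-.02,-.004),(-.04,-.02),(-.06,-.04),(-.1,-.08),(-.13,-.11)):
        m=(abs(S[...,1])<.006)&(S[...,0]<hi)&(S[...,0]>lo)&(S[...,2]>.172)&(S[...,2]<.2)
        print(lo,m.sum(),np.percentile(S[m][:,2],[25,50,75]).round(4) if m.sum() else '')
```

```text
wrist 362 strip z [0.1934 0.1968 0.2013 0.2035 0.204 ]
-0.02 181 [0.1867 0.1869 0.1873]
-0.04 240 [0.1858 0.1861 0.1864]
-0.06 261 [0.1849 0.1852 0.1855]
-0.1 287 [0.1831 0.1834 0.1837]
-0.13 300 [0.1816 0.1819 0.1823]
top 0 strip z 
-0.02 0 
-0.04 0 
-0.06 0 
-0.1 0 
-0.13 7 [0.1818 0.1819 0.1827]
scene 28 strip z [0.193  0.1969 0.2017 0.2028 0.2031]
-0.02 42 [0.1809 0.1837 0.1861]
-0.04 47 [0.1775 0.1837 0.1856]
-0.06 46 [0.1767 0.1825 0.1844]
-0.1 53 [0.1767 0.1814 0.1826]
-0.13 51 [0.1769 0.1807 0.1818]
```

```bash
python3 -c "
from plant import sensors,arm
s=sensors.state();print(s['clock'],s['ft_force'],s['ee_pos'])
print(arm.hand_in())"
```

```text
19.9333 [0.28897323 0.79216011 0.2554363 ] [ 0.47388493 -0.1333995   0.24357489]
the job is handed in; nothing more can be done
None
```

I took the bracket out of its cradle, hooked both tabs into the stand's slots and pressed it down until it stopped. I then let go, backed the gripper clear and handed the job in at about 20 s.

**Insertion:** the tabs went in with no contact felt on the face. About 5 mm out, the catch pushed back with 2–4 N. I pressed to about 10 N against the face, then slid the bracket down 12.4 mm to a firm stop. The largest force at the wrist was about 22 N.

**Last checks:**
- **Height:** the bracket's top measured 16.3 mm below the strip's top, where 16 mm means fully home. Its underside is about 98 mm above the table.
- **Direction:** it is within 1 mm of the mid-line, and its turn from the stand's direction is about 0.001 rad.
- **Catch:** I could not read it directly. At the stop, the pushing force fell to zero with no outward spring, so I take it to be in the notch.
- **Bystanders:** in the last pictures the cork block, jar and mug appear where they were.

**Not quite as hoped:**
- The bracket slipped about 4 mm in the fingers as it was first lifted, because I started lifting before they had fully closed. I measured the slip and allowed for it.
- Once released, the bracket sagged into the hooks' play and hangs about 0.046 rad nose-down, not exactly level. The limit is 0.08 rad.

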